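Rinse the sippy cup and fit out the drying rack

ROBOT

A 7-joint arm with a two-finger parallel gripper is mounted at the origin on the work surface. World frame = base frame: x ahead of the robot, y to its left, z up, the work surface at z = 0. Lengths are in m, angles in degrees, forces in N, time in s.
With the tool pointing down it reaches from about 0.425 to 0.875 m from the base axis. Payload 4.7 kg.
Tool frame: the origin (TCP) lies between the finger pads; the fingertips stand 11 mm ahead of it and the grasp point (between the pads) lies 8 mm behind it; z points along the fingers, y is the line along which they close (so a half turn about z gives the same grasp; the last joint's range is limited). The gripper opens to 87 mm and grips with 3 to 60 N. Pads are 19 mm wide; open, the fingers measure 117 mm over their backs; the gripper's body (75 mm by 190 mm) begins 51 mm behind the grasp point.
Start: joints at [73.115, 18.392, -4.016, 83.108, 1.295, 78.541, -3.26], TCP at [0.198, -0.619, 0.234] pointing down, gripper open.
Joint ranges: [-163.93, 163.93], [-17.29, 119.83], [-79.2, 71.16], [3.27, 140.29], [-89.18, 269.18], [5.43, 117.66], [-154.24, 154.24]. Speed limits (degrees/s): [147.25, 147.25, 180, 180, 180, 180, 180].

INTERFACE

Orientations are given as a 3x3 rotation matrix whose columns are the frame's x, y, z axes.
In Python, from workcell import env, get_image, nets gives the robot as it stands.
- The arm moves only by the tool move_arm, never from a script. Its argument "series" is a list of rows, each a list of 7 numbers: the shift along the tool's x, y, z in mm, then the turn, a rotation vector about the tool's x, y, z in degrees, then the closure, from 0 (fully open) to 1 (shut). A call has 1 to 10 rows; each row shifts and turns the commanded pose from where the row before left it, along the tool's axes as they then stand; what a row does not reach is not made up. A row lasts 1/10 s, in which the tool goes at most 50 mm and 8.59 degrees, less where a joint would pass 70% of its speed; a pose out of reach is approached as far as the arm can. A call with a gripper value outside its range is refused whole. The fingers move at their own pace and stop on an object; "grip_force" is the grip in N (left out, the last holds). Time passes only in rows, so rows that do not move let the fingers close. It gives the time, the measured TCP pose, the force, the opening and the grip force at its end, in the units of the state.
- env.state(): the state, without advancing time (a new reading comes with each control period).
- get_image(name): name is "side" or "top" or "wrist"; returns a dict with "color" (384x512x3 uint8, red, green, blue), "range_z" (384x512 float32, m along the optical axis (not along the pixel's ray), 0 where there is no reading), "fovy" (degrees; the focal length in pixels is half the picture's height over the tangent of half this angle, whatever the lens; pixels are square), "cx", "cy" (the principal point, pixels), "pose" (4x4, takes a point from camera to world coordinates). Camera axes: x right, y up, looking along -z (the intrinsics and any distortion apply to the point x, -y, -z); pixel columns grow to the right and rows downward; lengths in m; the calibration is good to about 2 mm. A picture is of the moment at which its call begins.
- env.close_job(): hands the job in; it is judged then, once.
Trained networks look in the newest picture that a camera, given by its name, has taken for a name from the list of things; names that differ only in an ending like _2 or _b are one class to them, and where a whole thing is asked for, a point or a joint stands for the part that bears it (a point fixed in the world has none). Each returns a list of dicts, best first, with "p" (0 to 1); they miss things now and then, are a little off and sometimes report something else, mostly with a low value. They report only what shows in the picture. A call takes as long as a camera call. They do not tell look-alikes from the thing itself.
- nets.spot_in(camera, query): "bbox" ([left, top, right, bottom] as shares, 0 to 1, of the picture: columns of its width, rows of its height, round what is visible of it).
- nets.pinpoint(camera, query): "xy" ([column, row] as shares, 0 to 1, of the picture: columns of its width, rows of its height: a listed point, or the origin of a listed thing).
The state is a dict: "clock": time; "joint_positions": joint angles; "qd": joint speeds; "joint_efforts": joint torques, N m; "position": TCP position; "ee_rot": TCP orientation; "contact_force": force on the tool from outside, world axes, zero at the start; "ft_torque": the same for the moment, N m; "opening": opening from 0.0 (shut) to 1.0 (fully open); "grip_force": force on a finger pad.
Only numpy, scipy, OpenCV 4.12 (cv2) and the standard library are available. Lean on these libraries where they do the work, as an engineer would, in place of code of your own. Each camera call takes 0.05 s, during which the arm holds its last target. There are 200 camera calls.

TASK

Finish the wash-up: hang the white drip shelf by its two holes on the two pins of the clear drying rack, pushed fully home against the uprights, and set every white bottle cap that is out on the counter mouth down on the hung shelf. Rinse the green sippy cup by pressing it mouth down on the star of the counter rinser to the bottom of its stroke and keeping it down for about two seconds, and only then stand it, still upside down, on the rack's slotted base next to the shelf. Leave the formula container, the measuring scoop and the feeding bottle where they are.

Things in the scene. Friction and masses are not known exactly. Their poses are not given: they have to be found in the camera images.
- rack: fixed clear acrylic drying rack, 130 mm deep (x), 360 mm wide (y); origin under its base's centre, z up, -x towards the robot. Slats 15 mm above the counter inside an edging 20 mm high. Two uprights near the back (22 mm wide, 137 mm high, front faces at x +45 mm, centred at y +125 and -5 mm, open between them), each with a steel pin (see pin_left)
- pin_left (a point): on the axis of the rack's left (+y) pin, 3 mm in front of its upright's face, 121 mm above the counter: place of the shelf hole's centre (1 to 2 mm below this when hung). Axes are the rack's. The pin, 6 mm thick, runs from here along (-cos, 0, +sin) of 25 degrees, so towards -x and up, 28 mm to its round end
- pin_right (a point): the same for the right (-y) pin, 130 mm from the left one
- stand_spot (a point): middle of the part of the rack's slotted base that stays free beside the hung shelf (rack y -65 to -170 mm), on the slats (rack x 0, y -118, z 15 mm)
- shelf: loose white drip shelf, 100 mm deep (x), 210 mm wide (y), 220 g, standing upright on its feet; origin at the centre of its underside, z up. Back plate at x +44 to +50 mm, 82 mm tall, with two round 12 mm holes along x. Tray floor 18 mm above the underside, x -46 to +44, y -100 to +100 mm; front and end walls rise 12 to 13 mm above it
- hole_left (a point): centre of the shelf's left (+y) hole, mid-plate: shelf x +47, y +65, z +68 mm; axes are the shelf's
- hole_right (a point): centre of the shelf's right (-y) hole: shelf x +47, y -65, z +68 mm
- shelf_tab (a point): middle of the green grip tab at the top of the back plate: the tab is 10 mm thick (shelf x +44 to +54), 40 mm wide, its top 94 mm above the underside; this point lies at shelf x +49, y 0, z +82 mm
- shelf_floor (a point): centre of the shelf's tray floor, on its upper face (shelf z +18 mm); axes are the shelf's
- cup: green sippy cup without lid, standing mouth down, 92 mm tall, straight body 60 mm in diameter (62 mm at the mouth), wall 3 mm, 90 g; two cream ear handles on its +y and -y sides reach 51 mm from its axis, 28 to 70 mm above the mouth. Origin at the centre of its mouth, z up through its closed bottom
- rinser: fixed steel counter rinser, a round dish 114 mm across with a rim 16 mm high; origin under its centre
- star_top (a point): centre of the black sprung star of the rinser, on the upper face of its four arms (84 mm across, along the rinser's x and y): 36 mm above the counter at rest, 24 mm when fully down. A nozzle of 24 mm diameter rises 8 mm above it in the middle and goes inside the cup
- star (a joint): stroke of the star: 0 up, 0.012 m fully down; spring-loaded, it needs 3 N to start and 10 N at the bottom and comes back up by itself
- cap1: white bottle cap, a smooth-sided squat cup 40 mm in diameter and 34 mm tall, standing mouth down; origin at the centre of its underside (the mouth), z up through its closed top; 18 g. Between two and four of the four caps are there; the pose of an absent one is None
- cap2: white bottle cap, a smooth-sided squat cup 40 mm in diameter and 34 mm tall, standing mouth down; origin at the centre of its underside (the mouth), z up through its closed top; 18 g. Between two and four of the four caps are there; the pose of an absent one is None
- cap3: white bottle cap, a smooth-sided squat cup 40 mm in diameter and 34 mm tall, standing mouth down; origin at the centre of its underside (the mouth), z up through its closed top; 18 g. Between two and four of the four caps are there; the pose of an absent one is None
- cap4: white bottle cap, a smooth-sided squat cup 40 mm in diameter and 34 mm tall, standing mouth down; origin at the centre of its underside (the mouth), z up through its closed top; 18 g. Between two and four of the four caps are there; the pose of an absent one is None
- formula: formula container with a flip lid, 100 mm in diameter, 130 mm tall, loose; origin at the centre of its underside; to be left alone
- scoop: stainless measuring scoop, bowl 40 mm across and 24 mm tall, flat handle reaching 104 mm from the bowl's centre along its -x; origin under the bowl; to be left alone
- feeding_bottle: closed feeding bottle, 60 mm in diameter, 150 mm tall; origin at the centre of its underside; to be left alone
Not all that is in view belongs to the job. Leave any purple look-alike of the cap4 alone.

How it is judged (in metres and radians):
On the way:
1. the sippy cup, mouth down, presses the rinser's star to the bottom of its stroke (11 of 12 mm) and keeps it there (value of joint star above 0.011 m and contact force between cup and star above 3 N and angle between cup's own z axis and vertical below 0.2 rad), for 1.5 s.
At the end, for the whole second after the job is handed in: the shelf hangs upright on both pins with each hole within 8 mm of its place at the foot of the pin; the cup stands mouth down on the rack's slats; every cap present stands mouth down on the floor of the hung shelf; all are at rest (distance between hole_left and pin_left below 0.008 m and distance between hole_right and pin_right below 0.008 m and angle between shelf's own z axis and vertical below 0.12 rad and linear speed of each of shelf, cup, cap1, cap2, cap3, cap4 below 0.02 m/s and x of cup in the frame of rack between -0.05 and 0.05 m and y of cup in the frame of rack between -0.165 and 0.165 m and z of cup in the frame of rack between 0.009 and 0.021 m and angle between cup's own z axis and vertical below 0.1 rad and x of cap1 in the frame of shelf_floor between -0.045 and 0.045 m and y of cap1 in the frame of shelf_floor between -0.1 and 0.1 m and z of cap1 in the frame of shelf_floor between -0.004 and 0.006 m and angle between each of cap1, cap2, cap3, cap4's own z axis and vertical below 0.15 rad and x of cap2 in the frame of shelf_floor between -0.045 and 0.045 m and y of cap2 in the frame of shelf_floor between -0.1 and 0.1 m and z of cap2 in the frame of shelf_floor between -0.004 and 0.006 m and x of cap3 in the frame of shelf_floor between -0.045 and 0.045 m and y of cap3 in the frame of shelf_floor between -0.1 and 0.1 m and z of cap3 in the frame of shelf_floor between -0.004 and 0.006 m and x of cap4 in the frame of shelf_floor between -0.045 and 0.045 m and y of cap4 in the frame of shelf_floor between -0.1 and 0.1 m and z of cap4 in the frame of shelf_floor between -0.004 and 0.006 m); the robot touches nothing.
It fails at once if the formula container is shifted by more than 30 mm (distance of formula from where it was at the start of the episode above 0.03 m).
It fails at once if the measuring scoop is shifted by more than 30 mm (distance of scoop from where it was at the start of the episode above 0.03 m).
It fails at once if the feeding bottle is shifted by more than 30 mm (distance of feeding_bottle from where it was at the start of the episode above 0.03 m).
Of cap1, cap2, cap3, cap4 only 2 to 4 are there at a start; the rules pass over those that are not, and their reading is None.
At some moment in a run one of cap1, cap2, cap3, cap4 may be knocked a few centimetres aside while the robot is not near it.
It also fails if it takes over 210 s, if anything falls off the work surface, if the arm or the gripper's body presses on something with over 40 N, if the wrist force passes 120 N, or if a joint passes its speed limit or range.

## Working session

There is one attempt and no reset: what is moved stays moved. The work goes in short steps, Python scripts to look and compute and a tool call to move; the robot and the scene stay as the last step left them, time stands still between calls to the robot, and variables do not carry over. Pictures are saved under pics/ and viewed, at most 14 in all, crops included, and the job is handed in when it is done.

Besides the shell and the picture viewer there is one more tool, called after ">>>" as name([rows], argument=value, ...), one row to a line, values as JSON. move_arm: Moves the arm, as the interface text tells. Its arguments: {"type":"object","properties":{"series":{"type":"array","items":{"type":"array","items":{"type":"number"}}},"grip_force":{"type":"number"}},"required":["series"]}

```bash
ls; mkdir -p pics; cat > h.py <<'E'
import numpy as np, cv2
from workcell import env, get_image, nets
def proj_setup(im):
    f=im["color"].shape[0]/2/np.tan(np.radians(im["fovy"])/2); return f
def p2w(im,u,v,d=None):
    """pixel+depth to world"""
    f=proj_setup(im)
    if d is None:
        w=im["range_z"][max(0,int(v)-1):int(v)+2,max(0,int(u)-1):int(u)+2]; w=w[w>0]
        d=np.median(w) if w.size else 0
    c=np.array([(u-im["cx"])/f*d,-(v-im["cy"])/f*d,-d,1])
    return (im["pose"]@c)[:3]
def ray(im,u,v):
    f=proj_setup(im); d=im["pose"][:3,:3]@np.array([(u-im["cx"])/f,-(v-im["cy"])/f,-1]); return im["pose"][:3,3],d
def onz(im,u,v,z):
    o,d=ray(im,u,v); return o+d*(z-o[2])/d[2]
def w2p(im,p):
    f=proj_setup(im); c=np.linalg.inv(im["pose"])@np.append(p,1); return im["cx"]-f*c[0]/c[2], im["cy"]+f*c[1]/c[2]
def cloud(im):
    f=proj_setup(im); h,w=im["range_z"].shape; v,u=np.mgrid[:h,:w]; d=im["range_z"]
    c=np.stack([(u-im["cx"])/f*d,-(v-im["cy"])/f*d,-d],-1)
    return c@im["pose"][:3,:3].T+im["pose"][:3,3]
def save(im,n): cv2.imwrite("pics/"+n,im["color"][:,:,::-1])
E
python3 - <<'E'
from h import *
s=env.state(); print(s)
for c in ("top","side","wrist"):
    im=get_image(c); save(im,c+"0.png"); np.savez(c+"0.npz",**im)
    print(c,im["fovy"],im["cx"],im["cy"],im.keys()); print(im["pose"].round(3))
    for q in ("rack","pin_left","pin_right","shelf","hole_left","hole_right","shelf_tab","shelf_floor","cup","rinser","star_top","cap1","formula","scoop","feeding_bottle","stand_spot"):
        r=nets.pinpoint(c,q)[:6]
        print(q,[(round(x["p"],2),round(x["xy"][0]*512),round(x["xy"][1]*384),p2w(im,min(511,x["xy"][0]*512),min(383,x["xy"][1]*384)).round(3).tolist()) for x in r if x["p"]>.2])
E
python3 -c "
import cv2,numpy as np
a=[cv2.imread('pics/%s0.png'%c) for c in('top','side')]
cv2.imwrite('pics/both.png',cv2.resize(np.vstack(a),(None or 400,600)))"
```

```text
pics
{'clock': 0.0, 'joint_positions': array([73.11515091, 18.43979661, -4.01575978, 83.17521437,  1.29426422,
       78.54286914, -3.25893964]), 'qd': array([-0.02068718, -0.01200327,  0.00172442,  0.06303357,  0.04447172,
        0.02498819, -0.03176959]), 'joint_efforts': array([ 2.33634746e-04, -4.91279769e+01, -4.03612750e-01, -3.12521517e+01,
       -6.37101755e-02,  4.36884561e-02,  1.62156934e-04]), 'position': array([ 0.19733396, -0.61874481,  0.23245046]), 'ee_rot': array([[ 9.52684075e-01,  3.03961489e-01, -6.82438774e-04],
       [ 3.03962242e-01, -9.52682290e-01,  1.84643808e-03],
       [-8.89012653e-05, -1.96650778e-03, -9.99998062e-01]]), 'contact_force': array([ 1.11015878,  0.84864323, -0.17859165]), 'ft_torque': array([ 0.01791018, -0.04652751, -0.00111062]), 'grip_force': 0.0, 'opening': 1.0012035935931438}
top 52.00994896572709 252.25914683451603 193.3011821280607 dict_keys(['color', 'range_z', 'fovy', 'cx', 'cy', 'pose'])
[[-2.60e-02  9.91e-01 -1.31e-01  3.84e-01]
 [-1.00e+00 -2.60e-02  1.00e-03  3.90e-02]
 [-2.00e-03  1.31e-01  9.91e-01  1.20e+00]
 [ 0.00e+00  
[... 2425 characters left out ...]
63, 0.094, 0.003])]
formula [(0.65, 193, 325, [0.552, 0.369, 0.055])]
scoop [(0.52, 244, 160, [0.695, -0.338, 0.014])]
feeding_bottle [(0.94, 136, 309, [0.675, 0.353, 0.037])]
stand_spot [(0.81, 244, 186, [0.64, -0.17, 0.012]), (0.69, 291, 224, [0.464, -0.013, 0.012])]
wrist 66.2835103902629 257.4716387766041 189.41765805220237 dict_keys(['color', 'range_z', 'fovy', 'cx', 'cy', 'pose'])
[[ 0.304  0.91   0.283  0.277]
 [-0.953  0.29   0.09  -0.593]
 [-0.    -0.297  0.955  0.385]
 [ 0.     0.     0.     1.   ]]
rack []
pin_left []
pin_right []
shelf []
hole_left []
hole_right []
shelf_tab []
shelf_floor []
cup []
rinser []
star_top []
cap1 []
formula []
scoop []
feeding_bottle []
stand_spot []
```

View pics/top0.png

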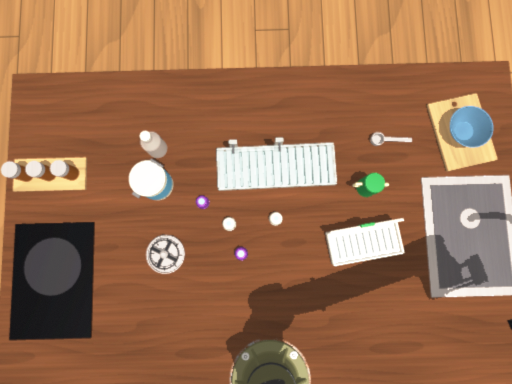

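View pics/side0.png

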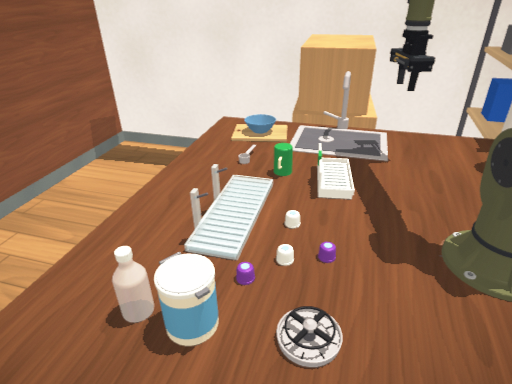

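Top view: the white caps are at (229,224) and (275,219). Things that could be mistaken for them are the purple caps at (202,202) and (241,254), the white spice jar tops at (10,169), (35,169) and (60,169), and the scoop bowl at (377,139). The shelf is at (365,240), the cup at (374,184), the rinser at (165,254), the rack at (277,165), the formula at (150,180) and the bottle at (153,143). The side view agrees: white caps at (293,219) and (286,255), purple at (245,273) and (327,252).

```bash
cat > m.py <<'E'
from h import *
def hsv(im): return cv2.cvtColor(im["color"],cv2.COLOR_RGB2HSV)
def blobs(im,roi,zr,sel=None):
    P=cloud(im); m=(im["range_z"]>0)&(P[...,0]>roi[0])&(P[...,0]<roi[1])&(P[...,1]>roi[2])&(P[...,1]<roi[3])&(P[...,2]>zr[0])&(P[...,2]<zr[1])
    if sel is not None: m&=sel(hsv(im))
    return P[m]
green=lambda h:(h[...,0]>45)&(h[...,0]<80)&(h[...,1]>120)
white=lambda h:(h[...,1]<60)&(h[...,2]>110)
def line(p):
    c=p.mean(0); w=np.linalg.svd(p[:,:2]-c[:2])[2][0]; return c,np.degrees(np.arctan2(-w[0]*np.sign(w[1]),abs(w[1])))
E
python3 - <<'E'
from m import *
for c in("top","side"):
    im=dict(np.load(c+"0.npz"))
    g=blobs(im,(.3,.5,-.42,-.15),(.07,.11),green); print(c,"tab",len(g),g.mean(0).round(4),g.max(0).round(3),g.min(0).round(3))
    s=blobs(im,(.3,.55,-.42,-.15),(.074,.09)); 
    if len(s)>5: print("plate",len(s),line(s),s.min(0),s.max(0))
    u=blobs(im,(.6,.75,-.1,.15),(.128,.15)); print("upr",len(u)); 
    for sg in(1,-1):
        q=u[(u[:,1]-.02)*sg>0]; print(q.mean(0).round(4) if len(q) else 0)
    b=blobs(im,(.5,.75,-.3,.2),(.012,.024),white); print("rack",len(b),b.min(0).round(3),b.max(0).round(3))
    for n,z in(("cap",(.03,.037)),):
        for r in((.43,.50,.06,.14),(.43,.5,-.06,.02)):
            q=blobs(im,r,z); print(n,len(q),q.mean(0).round(4) if len(q) else 0)
    q=blobs(im,(.45,.62,-.35,-.2),(.086,.096),green); print("cup",len(q),q.mean(0).round(4) if len(q) else 0)
    q=blobs(im,(.3,.45,.2,.4),(.010,.02)); print("rins",len(q),(q.min(0)+q.max(0))/2 if len(q) else 0)
E
```

```text
top tab 25 [ 0.4344 -0.2827  0.0934] [ 0.438 -0.265  0.097] [ 0.43  -0.299  0.089]
plate 210 (array([ 0.47139312, -0.29221874,  0.08312858]), np.float64(42.73265828821543)) [ 0.4129171  -0.38858947  0.07480355] [ 0.54967709 -0.18252688  0.08998236]
upr 87
[0.6655 0.0884 0.1337]
[ 0.668  -0.0421  0.1345]
rack 2882 [ 0.555 -0.219  0.012] [0.692 0.143 0.024]
cap 79 [0.4507 0.1097 0.0327]
cap 84 [ 0.4629 -0.0312  0.0327]
cup 316 [ 0.5525 -0.3112  0.0908]
rins 192 [0.36568472 0.30041515 0.01490064]
side tab 25 [ 0.4342 -0.276   0.0883] [ 0.44  -0.263  0.097] [ 0.428 -0.299  0.071]
plate 120 (array([ 0.47318802, -0.27393078,  0.08224709]), np.float64(44.84206548632736)) [ 0.41289463 -0.39027772  0.07401771] [ 0.54920881 -0.18148002  0.08983532]
upr 129
[0.6647 0.0904 0.134 ]
[ 0.6673 -0.0389  0.1343]
rack 3423 [ 0.556 -0.221  0.012] [0.692 0.146 0.024]
cap 130 [0.4522 0.1131 0.0342]
cap 89 [ 0.4634 -0.0274  0.0343]
cup 134 [ 0.5533 -0.3044  0.0922]
rins 740 [0.3672741  0.30251161 0.01492858]
```

>>> move_arm([
  [39,-31,-8,0,0,0,0],
  [39,-31,-8,0,0,0,0],
  [39,-31,-8,0,0,0,0],
  [39,-31,-8,0,0,0,0],
  [39,-31,-8,0,0,0,0],
  [39,-31,-8,0,0,0,0],
  [39,-31,-8,0,0,0,0],
  [39,-31,-8,0,0,0,0],
])

```text
clock: 3.35
position: [0.4182, -0.2894, 0.2977]
ee_rot: [[0.953, 0.304, 0.001], [0.304, -0.953, -0.001], [0.0, 0.001, -1.0]]
contact_force: [0.3, -1.0, 0.3]
opening: 1.002
grip_force: 0.0
```

>>> move_arm([
  [0,0,0,0,0,-8.2,0],
  [0,0,0,0,0,-8.2,0],
  [0,0,0,0,0,-8.2,0],
  [0,0,0,0,0,-8.2,0],
  [0,0,0,0,0,-8.2,0],
  [0,0,0,0,0,-8.2,0],
  [0,0,0,0,0,-8.2,0],
  [0,0,0,0,0,-8.2,0],
  [0,0,0,0,0,-8.2,0],
  [0,0,0,0,0,-8.2,0],
])

```text
clock: 4.35
position: [0.4174, -0.2911, 0.2971]
ee_rot: [[-0.174, 0.985, 0.0], [0.985, 0.174, -0.0], [-0.0, 0.0, -1.0]]
contact_force: [-0.1, 0.5, 0.6]
opening: 0.998
grip_force: 0.0
```

```bash
cat >> m.py <<'E'
def go(p,R=None):
    """shift in tool axes (mm) to a world TCP"""
    s=env.state(); return (s["ee_rot"].T@(np.array(p)-s["position"])*1e3).round(1)
def yaw(): 
    R=env.state()["ee_rot"]; return np.degrees(np.arctan2(R[1,0],R[0,0]))
E
python3 - <<'E'
from m import *
s=env.state(); print(s["position"],s["ee_rot"].round(3),yaw(),s["contact_force"],s["joint_positions"].round(1))
for c in("wrist","top"):
    im=get_image(c); save(im,c+"1.png"); np.savez(c+"1.npz",**im)
    g=blobs(im,(.3,.5,-.42,-.15),(.086,.11),green)
    if len(g): print(c,"tab",len(g),line(g),g.max(0).round(3),g.min(0).round(3))
    s=blobs(im,(.4,.46,-.42,-.15),(.076,.086))
    if len(s)>5: print("plate",len(s),line(s),s.min(0),s.max(0))
    for q in("hole_left","hole_right","shelf_tab"):
        print(q,[(round(x["p"],2),round(x["xy"][0]*512),round(x["xy"][1]*384)) for x in nets.pinpoint(c,q)[:3]])
E
```

```text
[ 0.41737787 -0.29112285  0.29711927] [[-0.174  0.985  0.   ]
 [ 0.985  0.174 -0.   ]
 [-0.     0.    -1.   ]] 100.03305918861322 [-0.05606156  0.5230458   0.60823568] [ 52.6   0.6 -20.7  96.5   0.2  83.   41.9]
wrist tab 233 (array([ 0.43507754, -0.28230974,  0.09401485]), np.float64(9.41660916474792)) [ 0.442 -0.263  0.096] [ 0.428 -0.302  0.089]
plate 665 (array([ 0.43108139, -0.27244054,  0.0819749 ]), np.float64(8.67938134898381)) [ 0.41434356 -0.38683227  0.07606507] [ 0.45145122 -0.18021758  0.08587103]
hole_left [(0.75, 271, 107)]
hole_right [(0.86, 271, 209)]
shelf_tab [(0.72, 269, 161)]
top tab 23 (array([ 0.43458282, -0.28374047,  0.09327366]), np.float64(8.726362886390573)) [ 0.438 -0.265  0.097] [ 0.43  -0.3    0.088]
plate 107 (array([ 0.42798109, -0.26768578,  0.08090765]), np.float64(8.645885374876217)) [ 0.4129066  -0.37591657  0.07669071] [ 0.44502818 -0.18235221  0.08571486]
hole_left [(0.69, 341, 229)]
hole_right [(0.97, 392, 223)]
shelf_tab [(0.9, 369, 228), (0.54, 314, 164), (0.52, 169, 251)]
```

View pics/wrist1.png

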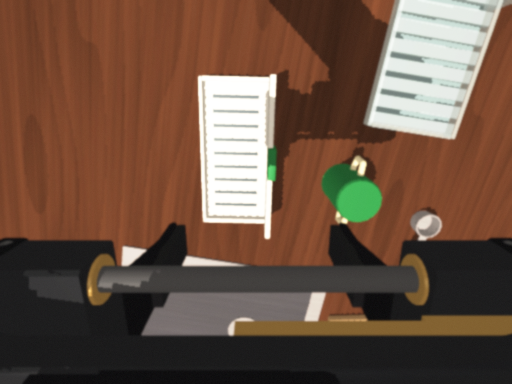

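The wrist view confirms the shelf: green tab at (271,163), back plate on the cup side. The cup is clear of it at (355,192).

>>> move_arm([
  [6,19,40,0,0,1,0],
  [0,0,40,0,0,0,0],
  [0,0,40,0,0,0,0],
  [0,0,40,0,0,0,0],
  [0,0,35,0,0,0,0],
  [0,0,26,0,0,0,0],
  [0,0,0,0,0,0,0],
  [0,0,0,0,0,0,0],
])

```text
clock: 5.55
position: [0.4353, -0.2821, 0.0764]
ee_rot: [[-0.151, 0.989, -0.0], [0.989, 0.151, 0.0], [0.0, -0.0, -1.0]]
contact_force: [0.1, -0.2, 1.5]
opening: 1.003
grip_force: 0.0
```

>>> move_arm([
  [0,0,0,0,0,0,1],
  [0,0,0,0,0,0,1],
  [0,0,0,0,0,0,1],
  [0,0,0,0,0,0,1],
  [0,0,0,0,0,0,1],
  [0,0,0,0,0,0,1],
  [0,0,0,0,0,0,1],
  [0,0,0,0,0,0,1],
], grip_force=50)

```text
clock: 6.35
position: [0.435, -0.2821, 0.0759]
ee_rot: [[-0.151, 0.989, -0.0], [0.989, 0.151, 0.0], [0.0, -0.0, -1.0]]
contact_force: [-0.6, 0.1, -0.7]
opening: 0.357
grip_force: 0.0
```

>>> move_arm([
  [0,0,0,0,0,0,1],
  [0,0,0,0,0,0,1],
  [0,0,0,0,0,0,1],
  [0,0,0,0,0,0,1],
  [0,0,0,0,0,0,1],
  [0,0,0,0,0,0,1],
  [0,0,0,0,0,0,1],
])

```text
clock: 7.05
position: [0.4349, -0.2821, 0.076]
ee_rot: [[-0.151, 0.989, -0.0], [0.989, 0.151, -0.0], [0.0, -0.0, -1.0]]
contact_force: [-1.2, 0.2, 0.8]
opening: 0.113
grip_force: 49.9
```

>>> move_arm([
  [0,0,-10,0,0,0,1],
  [0,0,-25,0,0,0,1],
  [0,0,-35,0,0,0,1],
  [0,0,-35,0,0,0,1],
  [0,0,-35,0,0,0,1],
  [0,0,-30,0,0,0,1],
  [0,0,0,0,0,0,1],
])

```text
clock: 7.75
position: [0.4377, -0.2831, 0.2513]
ee_rot: [[-0.152, 0.988, 0.008], [0.988, 0.152, -0.005], [-0.007, 0.007, -1.0]]
contact_force: [0.7, -0.7, -1.4]
opening: 0.114
grip_force: 49.9
```

```bash
cat > rk.py <<'E'
from m import *
def rack(im):
    """uprights' front-face/top and edging fit"""
    out=[]
    u=blobs(im,(.6,.75,-.1,.15),(.130,.145))
    for sg in(1,-1):
        q=u[(u[:,1]-.02)*sg>0]
        if len(q)>3: print(" upright",len(q),((q.min(0)+q.max(0))/2).round(4),q.min(0).round(4),q.max(0).round(4))
E
python3 - <<'E'
from rk import *
print(env.state()["position"],env.state()["contact_force"],env.state()["opening"],env.state()["grip_force"])
for c in("wrist","top","side"):
    im=get_image(c); save(im,c+"2.png"); np.savez(c+"2.npz",**im); print(c); rack(im)
    for q in("hole_left","hole_right","shelf_tab","pin_left","pin_right","stand_spot"):
        print(q,[(round(x["p"],2),round(x["xy"][0]*512),round(x["xy"][1]*384)) for x in nets.pinpoint(c,q)[:2]])
E
```

```text
[ 0.43768996 -0.28310573  0.25134909] [ 0.70544296 -0.70446111 -1.44269288] 0.11390314547382288 49.946897104382515
wrist
hole_left [(0.87, 253, 137)]
hole_right [(0.94, 255, 337)]
shelf_tab [(0.89, 256, 258)]
pin_left []
pin_right []
stand_spot [(0.62, 422, 84), (0.18, 421, 232)]
top
 upright 41 [0.658  0.0884 0.135 ] [0.639  0.0784 0.1302] [0.677  0.0983 0.1397]
 upright 41 [ 0.6601 -0.0424  0.1351] [ 0.6415 -0.0523  0.1301] [ 0.6788 -0.0326  0.1401]
hole_left [(0.86, 356, 229), (0.52, 163, 251)]
hole_right []
shelf_tab [(0.71, 385, 224), (0.31, 377, 139)]
pin_left [(0.6, 236, 144)]
pin_right [(0.91, 279, 143)]
stand_spot [(0.78, 314, 164)]
side
 upright 63 [0.659  0.0882 0.1347] [0.6394 0.0764 0.1301] [0.6786 0.1    0.1393]
 upright 45 [ 0.661  -0.0416  0.1346] [ 0.642  -0.0529  0.13  ] [ 0.68   -0.0304  0.1393]
hole_left [(0.61, 327, 114)]
hole_right [(0.79, 326, 98), (0.51, 340, 128)]
shelf_tab [(0.88, 323, 103), (0.26, 193, 328)]
pin_left [(0.9, 197, 199)]
pin_right [(0.9, 217, 171)]
stand_spot [(0.67, 247, 184)]
```

View pics/wrist2.png

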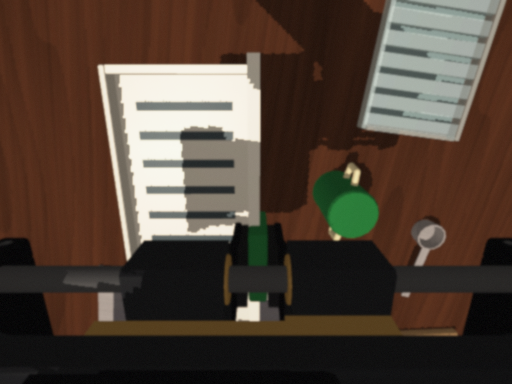

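```bash
cat > sh.py <<'E'
from m import *
def shelf(im,T):
    """T: TCP position; returns floor plane tilt and plate line in world"""
    x,y,z=T; u=z-.076
    P=blobs(im,(x-.14,x+.02,y-.15,y+.15),(u+.01,u+.026),white)
    A=np.c_[P[:,:2]-[x,y],np.ones(len(P))]; w=np.ones(len(P),bool)
    for _ in range(6):
        k,*_=np.linalg.lstsq(A[w],P[w,2],rcond=None); r=P[:,2]-A@k; w=abs(r)<max(.0025,0)
    print(" floor n",w.sum(),"slopes deg",np.degrees(k[:2]).round(2),"floor z at TCP xy - TCPz",(k[2]-z).round(4))
    Q=blobs(im,(x-.04,x+.04,y-.12,y+.12),(u+.077,u+.088),white)
    if len(Q)>20: print(" platetop",len(Q),np.array(line(Q)[0]).round(4),round(line(Q)[1],2),"ext",Q.min(0).round(4),Q.max(0).round(4), "slope z/y deg",np.degrees(np.polyfit(Q[:,1],Q[:,2],1)[0]).round(2))
E
python3 - <<'E'
from sh import *
T=env.state()["position"]
for c in("wrist","top","side"): print(c); shelf(dict(np.load(c+"2.npz")),T)
for c in("top","side"):
    im=dict(np.load(c+"2.npz"))
    # rack edging rectangle
    b=blobs(im,(.52,.72,-.25,.2),(.0165,.024)); r=cv2.minAreaRect((b[:,:2]*1e3).astype(np.float32)); print(c,"rack rect",r)
    for q in("pin_left","pin_right"):
        x=nets.pinpoint(c,q)[0]["xy"]; print(q,onz(im,x[0]*512,x[1]*384,.121).round(4))
E
```

```text
wrist
 floor n 18375 slopes deg [ 0.24 -0.32] floor z at TCP xy - TCPz -0.0526
 platetop 2087 [ 0.4277 -0.2262  0.257 ] 8.6 ext [ 0.4184 -0.3271  0.2471] [ 0.4459 -0.181   0.258 ] slope z/y deg -0.24
top
 floor n 1189 slopes deg [-0.74 -0.08] floor z at TCP xy - TCPz -0.0608
 platetop 84 [ 0.422  -0.2223  0.2499] 8.55 ext [ 0.4148 -0.2651  0.2471] [ 0.4298 -0.1808  0.2548] slope z/y deg -0.55
side
 floor n 672 slopes deg [-0.21 -0.16] floor z at TCP xy - TCPz -0.0567
 platetop 33 [ 0.4267 -0.2416  0.2525] 8.55 ext [ 0.4163 -0.3929  0.2471] [ 0.4482 -0.1787  0.2542] slope z/y deg -0.24
top rack rect ((606.154052734375, -9.635604858398438), (163.28297424316406, 418.2322998046875), 1.4200266599655151)
pin_left [0.6664 0.0796 0.121 ]
pin_right [ 0.6663 -0.0428  0.121 ]
side rack rect ((624.1897583007812, -37.864410400390625), (130.75973510742188, 365.8585510253906), 1.213401436805725)
pin_left [0.6623 0.0972 0.121 ]
pin_right [ 0.6707 -0.0423  0.121 ]
```

>>> move_arm([
  [15,11,0,0,0,0,1],
  [31,23,0,0,0,0,1],
  [31,23,0,0,0,0,1],
  [31,23,0,0,0,0,1],
  [31,23,0,0,0,0,1],
  [31,23,0,0,0,0,1],
  [31,23,0,0,0,0,1],
  [31,23,0,0,0,0,1],
  [31,23,0,0,0,0,1],
  [15,11,0,0,0,0,1],
])

```text
clock: 10.0
position: [0.5976, 0.0284, 0.246]
ee_rot: [[-0.156, 0.988, 0.001], [0.988, 0.156, 0.003], [0.002, 0.001, -1.0]]
contact_force: [-0.3, -0.4, -2.1]
opening: 0.111
grip_force: 49.9
```

>>> move_arm([
  [0,0,10,0,0,2,1],
  [0,0,15,0,0,3,1],
  [0,0,15,0,0,2.6,1],
  [0,0,10,0,0,0,1],
  [0,0,0,0,0,0,1],
  [0,0,0,0,0,0,1],
])

```text
clock: 10.6
position: [0.5969, 0.0238, 0.1963]
ee_rot: [[-0.02, 1.0, 0.0], [1.0, 0.02, 0.0], [0.0, 0.0, -1.0]]
contact_force: [0.8, -0.5, -0.6]
opening: 0.109
grip_force: 49.9
```

```bash
python3 - <<'E'
from sh import *; from rk import rack
s=env.state();T=s["position"]; print(T,s["ee_rot"].round(3),yaw(),s["contact_force"])
for c in("wrist","top","side"):
    im=get_image(c); save(im,c+"3.png"); np.savez(c+"3.npz",**im); print(c); rack(im); shelf(im,T)
    for q in("hole_left","hole_right","pin_left","pin_right"):
        print(q,[(round(x["p"],2),round(x["xy"][0]*512),round(x["xy"][1]*384)) for x in nets.pinpoint(c,q)[:2]])
a=cv2.imread("pics/wrist3.png");b=cv2.imread("pics/side3.png")
b=cv2.resize(b[90:250,130:330],(400,320),interpolation=cv2.INTER_CUBIC); 
cv2.imwrite("pics/c3.png",np.hstack([cv2.resize(a,(400,300)),b[:300]]))
E
```

```text
[0.5968999  0.02380777 0.19626933] [[-0.02  1.    0.  ]
 [ 1.    0.02  0.  ]
 [ 0.    0.   -1.  ]] 91.13117999944384 [ 0.81556981 -0.50005472 -0.60899767]
wrist
 upright 738 [0.6598 0.0894 0.1344] [0.6397 0.0784 0.13  ] [0.6798 0.1004 0.1388]
 floor n 17492 slopes deg [-0.2  -0.02] floor z at TCP xy - TCPz -0.058
 platetop 2349 [0.5945 0.079  0.2023] 1.18 ext [ 0.5837 -0.0203  0.1973] [0.6112 0.1269 0.2082] slope z/y deg 0.06
hole_left [(0.55, 256, 135)]
hole_right [(0.56, 255, 336)]
pin_left [(0.95, 347, 124)]
pin_right [(0.63, 255, 258)]
top
 upright 34 [0.6581 0.0899 0.1342] [0.6395 0.0814 0.1301] [0.6767 0.0984 0.1383]
 floor n 610 slopes deg [-0.1  -0.44] floor z at TCP xy - TCPz -0.0584
 platetop 62 [0.5922 0.0853 0.2009] 0.99 ext [ 0.5889 -0.083   0.1979] [0.5973 0.1239 0.204 ] slope z/y deg -0.39
hole_left [(0.82, 232, 166), (0.46, 168, 255)]
hole_right [(0.6, 158, 183)]
pin_left [(0.95, 235, 144)]
pin_right []
side
 upright 62 [0.659  0.0893 0.135 ] [0.6389 0.0788 0.1302] [0.6792 0.0998 0.1398]
 upright 38 [ 0.6669 -0.0411  0.1352] [ 0.6537 -0.0525  0.1304] [ 0.6802 -0.0296  0.1399]
 floor n 1486 slopes deg [-0.22 -0.06] floor z at TCP xy - TCPz -0.0568
 platetop 130 [0.5925 0.0461 0.202 ] 0.76 ext [ 0.5828 -0.0848  0.1974] [0.5985 0.1268 0.2067] slope z/y deg -0.02
hole_left []
hole_right [(0.85, 242, 147), (0.17, 138, 310)]
pin_left [(0.82, 198, 197)]
pin_right [(0.79, 217, 173), (0.73, 308, 337)]
```

View pics/c3.png

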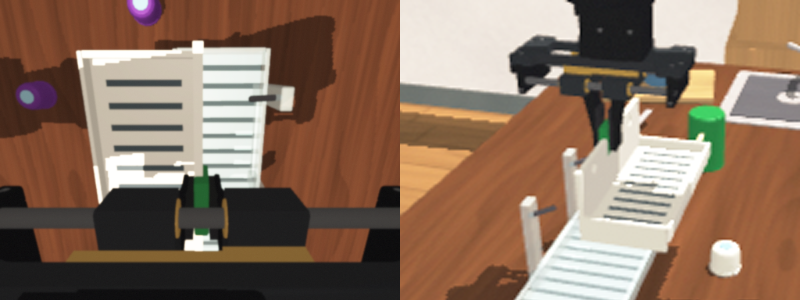

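>>> move_arm([
  [1,8,10,0,0,0,1],
  [1,8,12,0,0,0,1],
  [0,8,14,0,0,0,1],
  [0,8,13.5,0,0,0,1],
  [0,0,0,0,0,0,1],
  [0,0,0,0,0,0,1],
])

```text
clock: 11.95
position: [0.6283, 0.0266, 0.1454]
ee_rot: [[-0.019, 1.0, -0.002], [1.0, 0.019, 0.0], [0.001, -0.002, -1.0]]
contact_force: [0.4, -0.9, -1.9]
opening: 0.111
grip_force: 49.9
```

```bash
python3 - <<'E'
from sh import *; from rk import rack
s=env.state();T=s["position"]; print(T,yaw(),s["contact_force"])
L=[]
for c in("wrist","top","side"):
    im=get_image(c); save(im,c+"4.png"); np.savez(c+"4.npz",**im); print(c); shelf(im,T)
    R=s["ee_rot"]
    for sx,pin in((65,(.6638,.0885,.121)),(-65,(.6663,-.0415,.121))):
        h=T+R@np.array([sx-2.5,-2,8])/1e3; print("hole exp",h.round(4),w2p(im,h),"tip",w2p(im,np.array(pin)+28e-3*np.array([-.906,-.017,.4226])))
a=cv2.imread("pics/wrist4.png")[60:260,200:440];b=cv2.imread("pics/side4.png")[130:250,160:310]
cv2.imwrite("pics/c4.png",np.hstack([cv2.resize(a,(400,333),interpolation=2),cv2.resize(b,(400,320),interpolation=2)[:320].copy() if 0 else cv2.resize(b,(400,333),interpolation=2)]))
E
```

```text
[0.62833773 0.02663034 0.14538891] 91.10370570471125 [ 0.35787505 -0.85892171 -1.85117959]
wrist
 floor n 17397 slopes deg [-0.32  0.03] floor z at TCP xy - TCPz -0.058
 platetop 2342 [0.626  0.0816 0.1515] 1.11 ext [ 0.6152 -0.018   0.1465] [0.6424 0.1298 0.1562] slope z/y deg 0.06
hole exp [0.6251 0.0891 0.1374] (np.float64(252.39738932596418), np.float64(139.15711872204528)) tip (np.float64(276.5140996370592), np.float64(140.4319155282599))
hole exp [ 0.6276 -0.0409  0.1374] (np.float64(253.4251006983469), np.float64(334.2035227510528)) tip (np.float64(272.8889377280709), np.float64(330.73300691010644))
top
 floor n 548 slopes deg [-0.45  0.04] floor z at TCP xy - TCPz -0.0585
 platetop 58 [0.6233 0.0957 0.1508] 0.83 ext [0.6201 0.0679 0.1464] [0.6272 0.1281 0.1544] slope z/y deg -0.89
hole exp [0.6251 0.0891 0.1374] (np.float64(232.483120029037), np.float64(157.6670405901738)) tip (np.float64(232.85811342989442), np.float64(153.31897652758758))
hole exp [ 0.6276 -0.0409  0.1374] (np.float64(279.59949839574375), np.float64(155.55977090240896)) tip (np.float64(279.71273491500233), np.float64(151.22161861388216))
side
 floor n 1489 slopes deg [-0.08 -0.08] floor z at TCP xy - TCPz -0.0551
 platetop 155 [0.6244 0.0491 0.1519] 0.71 ext [ 0.6145 -0.0761  0.1465] [0.6366 0.1295 0.1558] slope z/y deg -0.05
hole exp [0.6251 0.0891 0.1374] (np.float64(213.12706068890947), np.float64(193.17926408440195)) tip (np.float64(207.99320132216468), np.float64(193.91406620216844))
hole exp [ 0.6276 -0.0409  0.1374] (np.float64(231.7814098480654), np.float64(167.8042794730169)) tip (np.float64(227.12258776347116), np.float64(168.60710092700063))
```

View pics/c4.png

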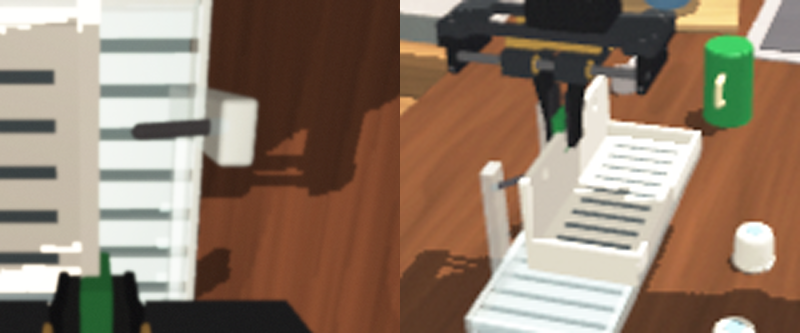

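```bash
python3 - <<'E'
from m import *
im=dict(np.load("wrist4.npz")); P=cloud(im); 
for u in range(276,334,4):
    col=im["color"][125:155,u].sum(-1).astype(int); z=P[125:155,u]
    k=[i for i in range(30) if z[i,2]>.1 and z[i,2]<.16]
    if k: q=z[k]; print(u,k[0]+125,k[-1]+125,q.mean(0).round(4),"ztop",np.sort(q[:,2])[-3:].round(4),col[k].mean())
E
```

```text
280 135 142 [0.6403 0.0892 0.1335] ztop [0.1341 0.1343 0.1343] 275.625
284 134 144 [0.6424 0.089  0.1339] ztop [0.1346 0.1347 0.1347] 238.0909090909091
288 133 143 [0.6447 0.0895 0.1333] ztop [0.1342 0.1342 0.135 ] 231.27272727272728
292 133 143 [0.647  0.0894 0.1322] ztop [0.1332 0.1332 0.1333] 225.36363636363637
296 133 143 [0.6494 0.0894 0.1312] ztop [0.1318 0.132  0.1326] 220.8181818181818
300 133 142 [0.6517 0.0896 0.1304] ztop [0.1306 0.1307 0.1321] 201.2
304 133 142 [0.6541 0.0895 0.1292] ztop [0.1297 0.1299 0.1303] 199.4
308 132 142 [0.6566 0.0896 0.1279] ztop [0.1291 0.1293 0.1293] 242.72727272727272
312 132 142 [0.6591 0.0895 0.1265] ztop [0.1271 0.1276 0.1278] 236.36363636363637
316 132 141 [0.6616 0.0897 0.1255] ztop [0.1262 0.1268 0.1269] 214.4
320 125 149 [0.6664 0.088  0.114 ] ztop [0.125  0.1257 0.1258] 471.08
324 125 152 [0.6674 0.088  0.1206] ztop [0.1244 0.1245 0.1257] 320.2857142857143
328 125 154 [0.6679 0.0886 0.1288] ztop [0.131  0.1313 0.1316] 396.0
332 125 154 [0.6683 0.0895 0.1361] ztop [0.1369 0.137  0.1377] 551.7666666666667
```

>>> move_arm([
  [0,0,-2.3,0,0,0,1],
  [0,0,0,0,0,0,1],
  [0,3.6,1.7,0,0,0,1],
  [0,3.6,1.7,0,0,0,1],
  [0,3.6,1.7,0,0,0,1],
  [0,3.6,1.7,0,0,0,1],
  [0,3.6,1.7,0,0,0,1],
  [0,3.6,1.7,0,0,0,1],
  [0,0,0,0,0,0,1],
])

```text
clock: 13.0
position: [0.6505, 0.0269, 0.138]
ee_rot: [[-0.019, 1.0, -0.0], [1.0, 0.019, 0.0], [0.0, -0.0, -1.0]]
contact_force: [0.7, -0.6, -1.7]
opening: 0.111
grip_force: 49.9
```

```bash
python3 - <<'E'
from sh import *
s=env.state();T=s["position"]; print(T,yaw(),s["contact_force"],s["ft_torque"])
for c in("wrist","side"):
    im=get_image(c); save(im,c+"5.png"); np.savez(c+"5.npz",**im); print(c); shelf(im,T)
a=cv2.imread("pics/wrist5.png")[60:260,200:440];b=cv2.imread("pics/side5.png")[130:250,160:310]
cv2.imwrite("pics/c5.png",np.hstack([cv2.resize(a,(400,333),interpolation=2),cv2.resize(b,(400,333),interpolation=2)]))
E
```

```text
[0.65053763 0.02687319 0.1380213 ] 91.08991758097311 [ 0.65971205 -0.58135284 -1.70432064] [-0.03657058 -0.16517816 -0.03331106]
wrist
 floor n 17352 slopes deg [-0.23  0.  ] floor z at TCP xy - TCPz -0.058
 platetop 2356 [0.6482 0.0818 0.1441] 1.13 ext [ 0.6373 -0.0174  0.139 ] [0.6647 0.1301 0.1489] slope z/y deg 0.06
side
 floor n 1468 slopes deg [-0.09 -0.07] floor z at TCP xy - TCPz -0.0563
 platetop 151 [0.6462 0.0513 0.1438] 0.77 ext [ 0.6359 -0.0721  0.1391] [0.6785 0.1306 0.1499] slope z/y deg -0.01
```

View pics/c5.png

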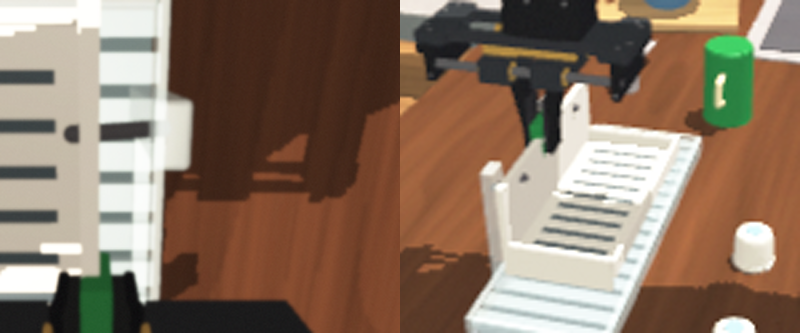

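The picture shows both pins through the holes, left (72,133) in the wrist crop and (523,178) and (575,107) in the side crop. There is no contact force.

>>> move_arm([
  [0,3.6,1.7,0,0,0,1],
  [0,3.6,1.7,0,0,0,1],
  [0,3.6,1.7,0,0,0,1],
  [0,3.6,1.7,0,0,0,1],
  [0,2.4,1.1,0,0,0,1],
  [0,1.5,1.2,0,0,0,1],
  [0,0,0,0,0,0,1],
  [0,0,0,0,0,0,1],
])

```text
clock: 13.9
position: [0.6676, 0.0273, 0.129]
ee_rot: [[-0.019, 1.0, -0.002], [1.0, 0.019, -0.0], [-0.0, -0.002, -1.0]]
contact_force: [-4.9, -0.5, -0.7]
opening: 0.113
grip_force: 50.0
```

```bash
python3 - <<'E'
from sh import *
s=env.state();T=s["position"]; print(T,yaw(),s["contact_force"],s["ft_torque"])
im=get_image("wrist"); save(im,"wrist6.png"); shelf(im,T)
E
```

```text
[0.66758245 0.0272723  0.12896588] 91.11186835440239 [-4.86141461 -0.53140283 -0.6776834 ] [-0.03497663  0.76952586  0.0595148 ]
 floor n 16951 slopes deg [-0.3 -0. ] floor z at TCP xy - TCPz -0.058
 platetop 3400 [0.6677 0.0849 0.1355] 0.45 ext [ 0.6398 -0.0171  0.13  ] [0.6799 0.1304 0.1391] slope z/y deg 0.21
```

>>> move_arm([
  [0,0,1.3,0,0,0,1],
  [0,0,0,0,0,0,1],
  [0,0,0,0,0,0,0.6],
  [0,0,0,0,0,0,0.6],
  [0,0,0,0,0,0,0.6],
  [0,0,0,0,0,0,0.6],
  [0,0,0,0,0,0,0.6],
])

```text
clock: 14.65
position: [0.669, 0.0272, 0.1285]
ee_rot: [[-0.019, 1.0, 0.001], [1.0, 0.019, -0.0], [-0.0, 0.001, -1.0]]
contact_force: [-0.0, -0.3, 0.0]
opening: 0.387
grip_force: 0.0
```

>>> move_arm([
  [0,0,-8,0,0,0,0.6],
  [0,0,-20,0,0,0,0.6],
  [0,0,-35,0,0,0,0.6],
  [0,0,-35,0,0,0,0.6],
  [0,-10,-40,0,0,0,0.6],
  [0,-30,-10,0,0,0,0.6],
  [0,-20,0,0,0,0,0.6],
  [0,0,0,0,0,0,0.6],
])

```text
clock: 15.45
position: [0.6074, 0.0265, 0.2782]
ee_rot: [[-0.02, 1.0, 0.002], [1.0, 0.02, -0.002], [-0.002, 0.002, -1.0]]
contact_force: [-0.2, 0.0, 0.0]
opening: 0.395
grip_force: 0.0
```

```bash
python3 - <<'E'
from sh import *
s=env.state(); print(s["position"],yaw(),s["contact_force"])
for c in("wrist","side","top"):
    im=get_image(c); save(im,c+"7.png"); np.savez(c+"7.npz",**im); print(c)
    shelf(im,np.array([.667,.0273,.1275]))
    for r in((.40,.54,.04,.16),(.40,.54,-.10,.04)):
        q=blobs(im,r,(.028,.039),white); print(" cap",len(q),((q.min(0)+q.max(0))/2).round(4) if len(q) else 0)
    print(" caps net",[(round(x["p"],2),p2w(im,x["xy"][0]*512,x["xy"][1]*384).round(3).tolist()) for x in nets.pinpoint(c,"cap1") if x["p"]>.3])
a=cv2.imread("pics/wrist7.png");b=cv2.imread("pics/side7.png")[120:300,150:350]
cv2.imwrite("pics/c7.png",np.hstack([cv2.resize(a,(400,300)),cv2.resize(b,(400,360))[:300]]))
E
```

```text
[0.60736431 0.02652971 0.27821584] 91.12850091192735 [-0.21411976  0.04404518  0.03021682]
wrist
 floor n 10650 slopes deg [0.1  0.02] floor z at TCP xy - TCPz -0.0575
 platetop 1433 [0.668  0.0513 0.1345] 2.34 ext [ 0.6404 -0.0497  0.1285] [0.6829 0.1308 0.1394] slope z/y deg -0.2
 cap 614 [0.4547 0.1114 0.0322]
 cap 449 [ 0.4663 -0.0288  0.0322]
 caps net [(0.73, [0.466, 0.111, 0.035]), (0.7, [0.475, -0.02, 0.034]), (0.7, [0.529, 0.185, 0.034])]
side
 floor n 1467 slopes deg [ 0.09 -0.05] floor z at TCP xy - TCPz -0.0562
 platetop 259 [0.6649 0.0384 0.1341] 1.34 ext [ 0.6388 -0.0779  0.1285] [0.6796 0.1294 0.1391] slope z/y deg -0.11
 cap 135 [0.4514 0.1109 0.0326]
 cap 106 [ 0.4637 -0.0267  0.0327]
 caps net [(0.69, [0.462, -0.013, 0.018]), (0.67, [0.365, 0.094, 0.014]), (0.63, [0.517, 0.208, 0.02]), (0.57, [0.547, -0.285, 0.01]), (0.54, [0.454, 0.127, 0.015]), (0.49, [0.693, -0.338, 0.006])]
top
 floor n 417 slopes deg [-0.48  0.17] floor z at TCP xy - TCPz -0.0596
 platetop 92 [0.6637 0.094  0.1332] 5.25 ext [0.6392 0.0732 0.1288] [0.6773 0.1291 0.1387] slope z/y deg -0.96
 cap 95 [0.4505 0.1099 0.0331]
 cap 0 0
 caps net [(0.66, [0.449, 0.107, 0.034]), (0.6, [0.517, 0.189, 0.032]), (0.52, [0.358, 0.078, 0.032])]
```

View pics/c7.png

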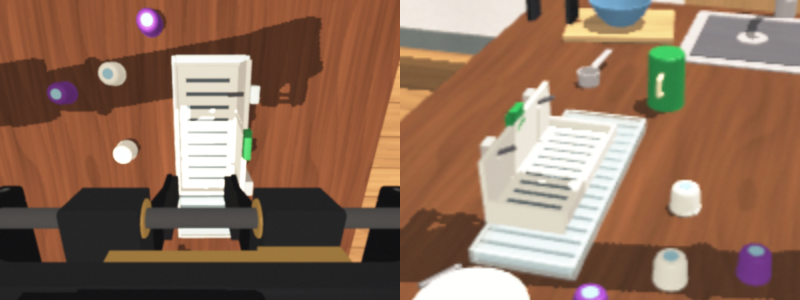

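The shelf hangs level on both pins. Next is cap B.

>>> move_arm([
  [-13,-36,20,0,0,0,0],
  [-13,-36,25,0,0,0,0],
  [-13,-36,35,0,0,0,0],
  [-13,-36,30,0,0,0,0],
  [0,0,0,0,0,-8.5,0],
  [0,0,0,0,0,-8.5,0],
  [0,0,0,0,0,-8.5,0],
  [0,0,0,0,0,-8.5,0],
  [0,0,0,0,0,-8.5,0],
  [0,0,0,0,0,-8.5,0],
])

```text
clock: 16.75
position: [0.4673, -0.028, 0.1672]
ee_rot: [[-0.793, 0.609, -0.0], [0.609, 0.793, 0.001], [0.001, 0.0, -1.0]]
contact_force: [0.1, -0.2, 0.1]
opening: 0.997
grip_force: 0.0
```

>>> move_arm([
  [0,0,0,0,0,-8.5,0],
  [0,0,0,0,0,-8.5,0],
  [0,0,0,0,0,-8.5,0],
  [0,0,0,0,0,-8.5,0],
  [0,0,0,0,0,-5,0],
  [0,0,0,0,0,0,0],
])

```text
clock: 17.35
position: [0.4672, -0.028, 0.1672]
ee_rot: [[-1.0, -0.02, -0.0], [-0.02, 1.0, 0.001], [0.0, 0.001, -1.0]]
contact_force: [-0.9, 0.2, -0.4]
opening: 0.999
grip_force: 0.0
```

```bash
cat > cp.py <<'E'
from m import *
def caps():
    for c in("wrist","side","top"):
        im=get_image(c); P=cloud(im); h=hsv(im)
        m=(white(h)&(P[...,2]>.026)&(P[...,2]<.04)&(P[...,0]>.33)&(P[...,0]<.55)&(P[...,1]>-.2)&(P[...,1]<.25)).astype(np.uint8)
        n,l,st,ce=cv2.connectedComponentsWithStats(m)
        print(c,[((P[l==i].min(0)+P[l==i].max(0))/2).round(4).tolist()+[int(st[i,4])] for i in range(1,n) if st[i,4]>25])
        save(im,"cap_"+c+".png")
E
python3 - <<'E'
from cp import *
s=env.state(); print(s["position"],yaw(),s["joint_positions"].round(0)); caps()
print(go((.464,-.0285,.016)))
E
```

```text
[ 0.46722118 -0.0279664   0.16718834] -178.87265517018193 [ 35.   0. -35. 112.   0.  68.  92.]
wrist [[0.3635, 0.0774, 0.0348, 335], [0.4538, 0.1098, 0.0314, 1003], [0.4642, -0.0298, 0.0314, 947], [0.5196, 0.1917, 0.0345, 184]]
side [[0.4637, -0.0288, 0.0322, 111], [0.4527, 0.1117, 0.0318, 149], [0.5215, 0.1886, 0.0353, 43]]
top [[0.5196, 0.1904, 0.0331, 36], [0.4506, 0.1099, 0.0316, 111], [0.3614, 0.0761, 0.0324, 32]]
[  3.   -0.5 151.3]
```

>>> move_arm([
  [3,-1,40,0,0,0,0],
  [0,0,40,0,0,0,0],
  [0,0,36,0,0,0,0],
  [0,0,25,0,0,0,0],
  [0,0,10,0,0,0,0],
  [0,0,0,0,0,0,0.3],
  [0,0,0,0,0,0,0.6],
  [0,0,0,0,0,0,0.8],
  [0,0,0,0,0,0,0.8],
  [0,0,0,0,0,0,0.8],
], grip_force=15)

```text
clock: 18.5
position: [0.4646, -0.0294, 0.0173]
ee_rot: [[-1.0, -0.019, 0.002], [-0.019, 1.0, -0.001], [-0.002, -0.001, -1.0]]
contact_force: [0.2, 0.5, 0.1]
opening: 0.631
grip_force: 0.0
```

>>> move_arm([
  [0,0,0,0,0,0,0.8],
  [0,0,0,0,0,0,0.8],
  [0,0,-15,0,0,0,0.8],
  [0,0,-40,0,0,0,0.8],
  [0,0,-40,0,0,0,0.8],
  [0,0,-40,0,0,0,0.8],
  [0,0,-10,0,0,0,0.8],
  [0,0,0,0,0,0,0.8],
])

```text
clock: 19.3
position: [0.4651, -0.0294, 0.1631]
ee_rot: [[-1.0, -0.019, 0.004], [-0.019, 1.0, -0.001], [-0.004, -0.002, -1.0]]
contact_force: [0.0, 1.0, -0.5]
opening: 0.451
grip_force: 15.0
```

```bash
python3 - <<'E'
from cp import *
s=env.state(); print(s["position"],yaw(),s["opening"],s["grip_force"]); caps()
print(go((.612,-.020,.170)),go((.612,-.020,.086)))
E
```

```text
[ 0.46513619 -0.02943277  0.16310824] -178.91870103140542 0.4511579852817254 14.999793553724885
wrist [[0.3635, 0.0772, 0.0347, 352], [0.453, 0.11, 0.0314, 1037], [0.5216, 0.1917, 0.0346, 241]]
side [[0.4526, 0.112, 0.0315, 150], [0.5208, 0.1883, 0.0357, 44]]
top [[0.5194, 0.1905, 0.032, 36], [0.4505, 0.1099, 0.032, 110], [0.3615, 0.0762, 0.0336, 31]]
[-149.5    6.4  -10.8] [-149.7    6.3   73.2]
```

>>> move_arm([
  [-20,1,0,0,0,0,0.8],
  [-33,2,0,0,0,0,0.8],
  [-33,2,0,0,0,0,0.8],
  [-33,1,0,0,0,0,0.8],
  [-30,0,10,0,0,0,0.8],
  [0,0,30,0,0,0,0.8],
  [0,0,24,0,0,0,0.8],
  [0,0,8,0,0,0,0.8],
  [0,0,0,0,0,0,0.8],
  [0,0,0,0,0,0,0.8],
])

```text
clock: 20.45
position: [0.6123, -0.0202, 0.0887]
ee_rot: [[-1.0, -0.019, -0.001], [-0.019, 1.0, 0.0], [0.001, 0.0, -1.0]]
contact_force: [-0.3, -0.2, -0.3]
opening: 0.457
grip_force: 15.0
```

```bash
python3 - <<'E'
from cp import *
s=env.state(); print(s["position"],yaw(),s["opening"],s["contact_force"],go((.612,-.020,.0865)))
E
```

```text
[ 0.61229468 -0.02019842  0.08868024] -178.88953944238366 0.45653059496602055 [-0.3180062  -0.1721647  -0.31445334] [0.3 0.2 2.2]
```

>>> move_arm([
  [0,0,1.8,0,0,0,0.8],
  [0,0,0,0,0,0,0.8],
  [0,0,0,0,0,0,0.3],
  [0,0,0,0,0,0,0.3],
  [0,0,0,0,0,0,0.3],
  [0,0,-10,0,0,0,0.3],
  [0,0,-35,0,0,0,0.3],
  [0,0,-40,0,0,0,0.3],
  [30,0,0,0,0,0,0.1],
  [40,0,0,0,0,0,0],
])

```text
clock: 21.45
position: [0.5443, -0.021, 0.175]
ee_rot: [[-1.0, -0.02, 0.005], [-0.02, 1.0, 0.001], [-0.005, 0.001, -1.0]]
contact_force: [-0.9, 0.2, 1.0]
opening: 0.811
grip_force: 0.0
```

```bash
python3 - <<'E'
from cp import *
s=env.state(); print(s["position"],yaw(),s["opening"]); caps()
for c in("wrist","side"):
    im=get_image(c); save(im,c+"8.png"); q=blobs(im,(.585,.64,-.05,.01),(.096,.115),white); print(len(q),((q.min(0)+q.max(0))/2).round(4),q[:,2].std())
print(go((.4525,.1105,.016)))
E
```

```text
[ 0.54432217 -0.02103793  0.17499012] -178.86284120993048 0.811285021455521
wrist [[0.4539, 0.1103, 0.0314, 1197], [0.5217, 0.1918, 0.0349, 251]]
side [[0.4526, 0.1118, 0.0316, 150], [0.5216, 0.1893, 0.0355, 43]]
top [[0.5194, 0.1905, 0.0328, 36], [0.4506, 0.1099, 0.0325, 109], [0.3615, 0.0761, 0.0324, 32]]
191 [ 0.6118 -0.019   0.1005] 0.002635425018603686
95 [ 0.6119 -0.0189  0.1018] 0.0027534730499512274
[ 88.8 134.2 157.4]
```

>>> move_arm([
  [20,30,10,0,0,0,0],
  [24,35,30,0,0,0,0],
  [24,35,30,0,0,0,0],
  [21,34,25,0,0,0,0],
  [0,0,35,0,0,0,0],
  [0,0,20,0,0,0,0],
  [0,0,7,0,0,0,0],
  [0,0,0,0,0,0,0.3],
  [0,0,0,0,0,0,0.8],
  [0,0,0,0,0,0,0.8],
])

```text
clock: 22.7
position: [0.4546, 0.1081, 0.0191]
ee_rot: [[-1.0, -0.018, 0.002], [-0.018, 1.0, 0.0], [-0.002, 0.0, -1.0]]
contact_force: [-0.4, 0.2, 0.6]
opening: 0.815
grip_force: 0.0
```

>>> move_arm([
  [0,0,0,0,0,0,0.8],
  [0,0,0,0,0,0,0.8],
  [0,0,0,0,0,0,0.8],
  [0,0,0,0,0,0,0.8],
  [0,0,-15,0,0,0,0.8],
  [0,0,-40,0,0,0,0.8],
  [0,0,-40,0,0,0,0.8],
  [0,0,-40,0,0,0,0.8],
  [0,0,-10,0,0,0,0.8],
  [0,0,0,0,0,0,0.8],
])

```text
clock: 23.7
position: [0.4545, 0.1082, 0.1653]
ee_rot: [[-1.0, -0.019, 0.005], [-0.019, 1.0, -0.001], [-0.005, -0.001, -1.0]]
contact_force: [-0.2, 1.3, -0.9]
opening: 0.453
grip_force: 15.0
```

```bash
python3 - <<'E'
from cp import *
s=env.state(); print(s["position"],yaw(),s["opening"],s["grip_force"]); caps()
print(go((.610,.070,.0865)))
E
```

```text
[0.45446817 0.10824973 0.16530938] -178.9062224296841 0.4528204777701211 14.99995517777279
wrist [[0.3635, 0.0773, 0.0339, 412], [0.5213, 0.1896, 0.0349, 95]]
side [[0.3636, 0.077, 0.0362, 34]]
top []
[-157.4  -40.7   74.7]
```

>>> move_arm([
  [-20,-6,0,0,0,0,0.8],
  [-35,-9,0,0,0,0,0.8],
  [-35,-9,0,0,0,0,0.8],
  [-35,-9,0,0,0,0,0.8],
  [-32,-8,10,0,0,0,0.8],
  [0,0,30,0,0,0,0.8],
  [0,0,24,0,0,0,0.8],
  [0,0,8,0,0,0,0.8],
  [0,0,0,0,0,0,0.8],
  [0,0,0,0,0,0,0.8],
])

```text
clock: 24.85
position: [0.6104, 0.0703, 0.0903]
ee_rot: [[-1.0, -0.02, -0.001], [-0.02, 1.0, 0.0], [0.001, 0.0, -1.0]]
contact_force: [-0.8, 0.5, -0.7]
opening: 0.45
grip_force: 15.0
```

```bash
python3 - <<'E'
from cp import *
s=env.state(); print(s["position"],yaw(),s["opening"],s["contact_force"],go((.610,.070,.088)))
E
```

```text
[0.61044277 0.0703068  0.09033219] -178.86896530231286 0.44980042029015976 [-0.76553112  0.48918835 -0.68196517] [ 0.4 -0.3  2.3]
```

>>> move_arm([
  [0,0,1.8,0,0,0,0.8],
  [0,0,0,0,0,0,0.8],
  [0,0,0,0,0,0,0.3],
  [0,0,0,0,0,0,0.3],
  [0,0,0,0,0,0,0.3],
  [0,0,-10,0,0,0,0.3],
  [0,0,-35,0,0,0,0.3],
  [0,0,-40,0,0,0,0.3],
  [20,-10,-40,0,0,0,0.1],
  [15,-30,-30,0,0,0,0],
])

```text
clock: 25.85
position: [0.5764, 0.0336, 0.2478]
ee_rot: [[-1.0, -0.026, 0.003], [-0.026, 1.0, 0.002], [-0.003, 0.002, -1.0]]
contact_force: [1.0, -0.8, -0.3]
opening: 0.807
grip_force: 0.0
```

>>> move_arm([
  [10,-40,-30,0,0,0,0],
  [10,-40,0,0,0,0,0],
  [10,-40,0,0,0,0,0],
  [10,-40,0,0,0,0,0],
  [0,-40,0,0,0,0,0],
  [0,-40,0,0,0,0,0],
  [0,-20,0,0,0,0,0],
  [0,0,0,0,0,0,0],
])

```text
clock: 26.65
position: [0.541, -0.2341, 0.2734]
ee_rot: [[-1.0, -0.014, -0.0], [-0.014, 1.0, -0.0], [0.0, -0.0, -1.0]]
contact_force: [0.0, -0.0, -0.5]
opening: 0.996
grip_force: 0.0
```

```bash
cat > cu.py <<'E'
from m import *
def cup(roi=(.48,.63,-.40,-.22),z=(.082,.098)):
    for c in("wrist","side","top"):
        im=get_image(c); save(im,"cup_"+c+".png"); np.savez("cup_"+c+".npz",**im)
        q=blobs(im,roi,z,green)
        if len(q)>20: print(c,len(q),"ctr",((q.min(0)+q.max(0))/2).round(4),"ext",(q.max(0)-q.min(0)).round(3))
        h=blobs(im,roi,(z[0]-.06,z[1]-.02),lambda h:(h[...,0]<32)&(h[...,1]>25)&(h[...,1]<150)&(h[...,2]>120))
        if len(h)>10 and len(q)>20:
            c0=(q.min(0)+q.max(0))/2; 
            for sg in(1,-1):
                k=h[(h[:,1]-c0[1])*sg>.03]
                if len(k)>3: print("  handle",len(k),(k.mean(0)-c0).round(3))
E
python3 - <<'E'
from cu import *
s=env.state(); print(s["position"],yaw(),s["opening"]); cup()
im=dict(np.load("cup_side.npz")); q=blobs(im,(.585,.64,.04,.10),(.096,.115),white); print("capA",len(q),((q.min(0)+q.max(0))/2).round(4))
a=cv2.imread("pics/cup_wrist.png");b=cv2.imread("pics/cup_side.png")[120:300,150:350]
cv2.imwrite("pics/c9.png",np.hstack([cv2.resize(a,(400,300)),cv2.resize(b,(400,360))[:300]]))
E
```

```text
[ 0.54104216 -0.23406965  0.27343289] -179.21685246809852 0.996429386229113
wrist 1918 ctr [ 0.5545 -0.311   0.0883] ext [0.058 0.059 0.012]
  handle 126 [ 0.001  0.04  -0.036]
  handle 67 [-0.003 -0.043 -0.033]
side 148 ctr [ 0.5535 -0.3091  0.0887] ext [0.055 0.058 0.013]
  handle 20 [ 0.     0.043 -0.036]
top 118 ctr [ 0.5402 -0.3098  0.0892] ext [0.035 0.052 0.012]
capA 130 [0.6092 0.072  0.1015]
```

View pics/c9.png

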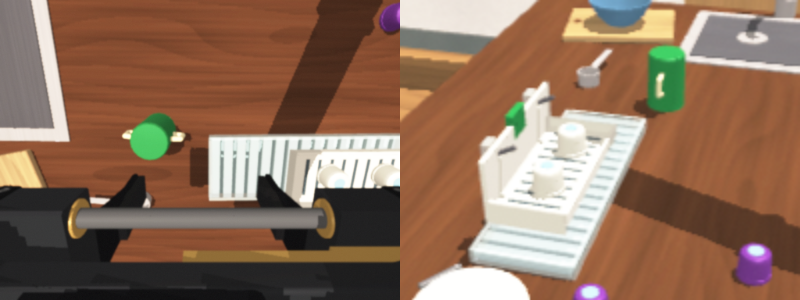

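>>> move_arm([
  [0,0,0,0,0,8.5,0],
  [0,0,0,0,0,8.5,0],
  [0,0,0,0,0,8.5,0],
  [0,0,0,0,0,8.5,0],
  [0,0,0,0,0,8.5,0],
  [0,0,0,0,0,8.5,0],
  [0,0,0,0,0,8.5,0],
  [0,0,0,0,0,8.5,0],
  [0,0,0,0,0,8.5,0],
  [0,0,0,0,0,8.5,0],
])

```text
clock: 27.8
position: [0.5425, -0.2275, 0.2739]
ee_rot: [[-0.104, 0.995, 0.001], [0.995, 0.104, 0.001], [0.001, 0.001, -1.0]]
contact_force: [-0.3, -1.2, 0.4]
opening: 1.0
grip_force: 0.0
```

>>> move_arm([
  [0,0,0,0,0,8,0],
  [-38,8,30,0,0,0,0],
  [-38,8,30,0,0,0,0],
  [0,0,35,0,0,0,0],
  [0,0,0,0,0,0,0],
  [0,0,0,0,0,0,0],
])

```text
clock: 28.4
position: [0.5562, -0.3041, 0.1791]
ee_rot: [[0.03, 1.0, -0.0], [1.0, -0.03, 0.002], [0.002, -0.0, -1.0]]
contact_force: [0.5, -0.9, 0.6]
opening: 1.0
grip_force: 0.0
```

```bash
python3 - <<'E'
from cu import *
s=env.state(); print(s["position"],yaw(),s["opening"]); cup(); print(go((.554,-.310,.054)))
E
```

```text
[ 0.55615659 -0.30410591  0.17907569] 88.30906273591258 1.0003635093607692
wrist 3347 ctr [ 0.5551 -0.3101  0.0881] ext [0.058 0.057 0.012]
  handle 202 [ 0.002  0.041 -0.025]
  handle 20 [-0.001 -0.046 -0.023]
side 149 ctr [ 0.5535 -0.3099  0.0886] ext [0.054 0.057 0.013]
  handle 24 [ 0.001  0.042 -0.032]
top 269 ctr [ 0.5522 -0.3117  0.0894] ext [0.057 0.057 0.015]
  handle 28 [ 0.001  0.042 -0.033]
[ -4.2  -3.6 127.5]
```

>>> move_arm([
  [-5,-3,30,0,0,0,0],
  [0,0,35,0,0,0,0],
  [0,0,35,0,0,0,0],
  [0,0,20,0,0,0,0],
  [0,0,6,0,0,0,0],
  [0,0,0,0,0,0,0.2],
  [0,0,0,0,0,0,0.5],
  [0,0,0,0,0,0,0.5],
  [0,0,0,0,0,0,0.5],
  [0,0,0,0,0,0,0.5],
], grip_force=40)

```text
clock: 29.55
position: [0.553, -0.3124, 0.0538]
ee_rot: [[0.033, 0.999, 0.002], [0.999, -0.033, -0.001], [-0.001, 0.002, -1.0]]
contact_force: [0.4, 0.1, 2.9]
opening: 0.676
grip_force: 40.0
```

>>> move_arm([
  [0,0,0,0,0,0,0.5],
  [0,0,0,0,0,0,0.5],
  [0,0,-10,0,0,0,0.5],
  [0,0,-30,0,0,0,0.5],
  [0,0,-40,0,0,0,0.5],
  [0,0,-40,0,0,0,0.5],
  [0,0,-40,0,0,0,0.5],
  [0,0,-20,0,0,0,0.5],
  [0,0,0,0,0,0,0.5],
])

```text
clock: 30.45
position: [0.5535, -0.3127, 0.2368]
ee_rot: [[0.033, 0.999, 0.005], [0.999, -0.033, -0.003], [-0.003, 0.006, -1.0]]
contact_force: [0.3, 0.1, -1.0]
opening: 0.673
grip_force: 40.0
```

```bash
python3 - <<'E'
from cu import *
s=env.state(); print(s["position"],yaw(),s["opening"],s["grip_force"]); cup(z=(.25,.28))
for c in("top","side"):
    im=dict(np.load("cup_%s.npz"%c)); q=blobs(im,(.28,.45,.22,.40),(.010,.019)); r=cv2.minEnclosingCircle((q[:,:2]*1e3).astype(np.float32)); print("rinser",len(q),r)
    q=blobs(im,(.32,.42,.24,.36),(.039,.048)); print(" nozzle",len(q),((q.min(0)+q.max(0))/2).round(4) if len(q) else 0)
print(go((.366,.301,.2)))
E
```

```text
[ 0.55352703 -0.31268739  0.23676029] 88.08902832559312 0.6725932973765648 39.9996492399282
wrist 8171 ctr [ 0.5543 -0.3053  0.2636] ext [0.061 0.048 0.027]
  handle 579 [ 0.001  0.038 -0.02 ]
side 218 ctr [ 0.5529 -0.3051  0.2625] ext [0.059 0.048 0.025]
  handle 30 [-0.    0.04 -0.03]
top 107 ctr [ 0.5516 -0.2936  0.262 ] ext [0.053 0.023 0.022]
  handle 7 [-0.     0.032 -0.035]
rinser 177 ((365.276123046875, 301.11907958984375), 56.96481704711914)
 nozzle 33 [0.3577 0.2958 0.043 ]
rinser 734 ((367.522216796875, 301.9309387207031), 57.21004104614258)
 nozzle 118 [0.3556 0.3053 0.0429]
[ 606.2 -205.3   32.1]
```

>>> move_arm([
  [22,-7.5,0,0,0,0,0.5],
  [43,-14.6,0,0,0,0,0.5],
  [43,-14.6,0,0,0,0,0.5],
  [43,-14.6,0,0,0,0,0.5],
  [43,-14.6,0,0,0,0,0.5],
  [43,-14.6,0,0,0,0,0.5],
  [43,-14.6,0,0,0,0,0.5],
  [43,-14.6,0,0,0,0,0.5],
  [43,-14.6,0,0,0,0,0.5],
  [43,-14.6,0,0,0,0,0.5],
])

```text
clock: 31.6
position: [0.4249, 0.1025, 0.2307]
ee_rot: [[0.034, 0.999, -0.003], [0.999, -0.034, -0.0], [-0.001, -0.003, -1.0]]
contact_force: [-0.5, 1.1, -1.0]
opening: 0.679
grip_force: 40.0
```

>>> move_arm([
  [43,-14.6,0,0,0,0,0.5],
  [43,-14.6,0,0,0,0,0.5],
  [43,-14.6,0,0,0,0,0.5],
  [43,-14.6,0,0,0,0,0.5],
  [23,-8,0,0,0,0,0.5],
  [0,0,20,0,0,0,0.5],
  [0,0,30,0,0,0,0.5],
  [0,0,20,0,0,0,0.5],
  [0,0,0,0,0,0,0.5],
  [0,0,0,0,0,0,0.5],
])

```text
clock: 32.6
position: [0.3663, 0.298, 0.1618]
ee_rot: [[0.033, 0.999, -0.002], [0.999, -0.033, -0.001], [-0.001, -0.002, -1.0]]
contact_force: [-0.5, 1.5, -0.5]
opening: 0.675
grip_force: 40.0
```

```bash
python3 - <<'E'
from cu import *
s=env.state(); T=s["position"]; print(T,s["ee_rot"].round(3),yaw(),s["opening"],s["contact_force"])
for c in("wrist","top","side"):
    im=get_image(c); save(im,c+"10.png"); np.savez(c+"10.npz",**im)
    q=blobs(im,(.28,.45,.22,.40),(.010,.019)); r=cv2.minEnclosingCircle((q[:,:2]*1e3).astype(np.float32)); print(c,"rinser",len(q),r)
    print([(round(x["p"],2),onz(im,x["xy"][0]*512,x["xy"][1]*384,.036).round(4)) for x in nets.pinpoint(c,"star_top")[:2]])
    q=blobs(im,(T[0]-.05,T[0]+.05,T[1]-.05,T[1]+.06),(T[2]+.015,T[2]+.045),green); print(" cup",len(q),((q.min(0)+q.max(0))/2).round(4),(q.max(0)-q.min(0)).round(3))
a=cv2.imread("pics/wrist10.png");b=cv2.imread("pics/side10.png")
cv2.imwrite("pics/c10.png",np.hstack([cv2.resize(a,(400,300)),cv2.resize(b,(400,300))]))
E
```

```text
[0.36626291 0.29803986 0.16179404] [[ 0.033  0.999 -0.002]
 [ 0.999 -0.033 -0.001]
 [-0.001 -0.002 -1.   ]] 88.1023905764906 0.6753931055422949 [-0.50920845  1.48560602 -0.48143432]
wrist rinser 920 ((368.0920104980469, 303.3022155761719), 56.619300842285156)
[(0.56, array([0.3657, 0.302 , 0.036 ]))]
 cup 7962 [0.3671 0.3054 0.1895] [0.061 0.047 0.025]
top rinser 101 ((365.51214599609375, 299.6651306152344), 56.45823669433594)
[(0.52, array([0.3777, 0.2976, 0.036 ]))]
 cup 76 [0.3681 0.2861 0.1915] [0.053 0.036 0.023]
side rinser 719 ((367.10333251953125, 301.62847900390625), 57.20967102050781)
[(0.82, array([0.3665, 0.313 , 0.036 ]))]
 cup 1060 [0.3683 0.3005 0.1907] [0.06  0.057 0.028]
```

View pics/c10.png

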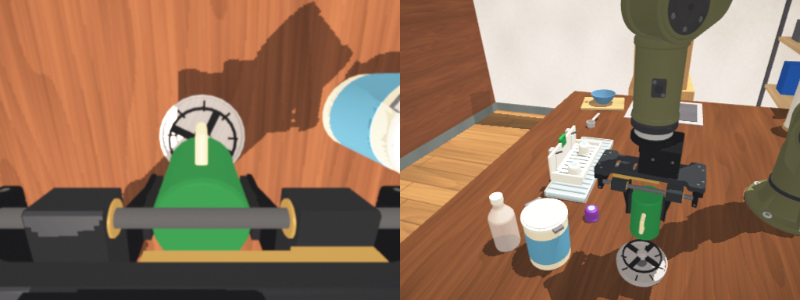

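>>> move_arm([
  [1,1,20,0,0,0,0.5],
  [0,0,20,0,0,0,0.5],
  [0,0,20,0,0,0,0.5],
  [0,0,8,0,0,0,0.5],
  [0,0,5,0,0,0,0.5],
  [0,0,4,0,0,0,0.5],
  [0,0,4,0,0,0,0.5],
  [0,0,4,0,0,0,0.5],
  [0,0,0,0,0,0,0.5],
  [0,0,0,0,0,0,0.5],
])

```text
clock: 33.9
position: [0.3679, 0.2995, 0.0785]
ee_rot: [[0.033, 0.999, -0.0], [0.999, -0.033, -0.001], [-0.001, -0.0, -1.0]]
contact_force: [-4.6, -2.9, 8.6]
opening: 0.679
grip_force: 40.0
```

>>> move_arm([
  [0,0,2,0,0,0,0.5],
  [0,0,1.5,0,0,0,0.5],
  [0,0,0,0,0,0,0.5],
  [0,0,0,0,0,0,0.5],
])

```text
clock: 34.3
position: [0.3681, 0.2999, 0.0774]
ee_rot: [[0.033, 0.999, 0.0], [0.999, -0.033, -0.003], [-0.003, 0.0, -1.0]]
contact_force: [-10.9, -7.5, 30.7]
opening: 0.676
grip_force: 40.0
```

>>> move_arm([
  [0,0,-0.5,0,0,0,0.5],
  [0,0,0,0,0,0,0.5],
  [0,0,0,0,0,0,0.5],
  [0,0,0,0,0,0,0.5],
  [0,0,0,0,0,0,0.5],
  [0,0,0,0,0,0,0.5],
  [0,0,0,0,0,0,0.5],
  [0,0,0,0,0,0,0.5],
  [0,0,0,0,0,0,0.5],
  [0,0,0,0,0,0,0.5],
])

```text
clock: 35.3
position: [0.368, 0.2998, 0.0775]
ee_rot: [[0.033, 0.999, 0.0], [0.999, -0.033, -0.003], [-0.003, 0.0, -1.0]]
contact_force: [-8.2, -7.9, 25.4]
opening: 0.674
grip_force: 40.0
```

>>> move_arm([
  [0,0,0,0,0,0,0.5],
  [0,0,0,0,0,0,0.5],
  [0,0,0,0,0,0,0.5],
  [0,0,0,0,0,0,0.5],
  [0,0,0,0,0,0,0.5],
  [0,0,0,0,0,0,0.5],
  [0,0,0,0,0,0,0.5],
  [0,0,0,0,0,0,0.5],
  [0,0,0,0,0,0,0.5],
  [0,0,0,0,0,0,0.5],
])

```text
clock: 36.3
position: [0.3681, 0.2998, 0.0775]
ee_rot: [[0.033, 0.999, 0.0], [0.999, -0.033, -0.003], [-0.003, 0.0, -1.0]]
contact_force: [-8.7, -6.1, 26.6]
opening: 0.675
grip_force: 40.0
```

```bash
python3 - <<'E'
from cu import *
s=env.state(); T=s["position"]; print(T,s["contact_force"])
im=get_image("wrist"); np.savez("w11.npz",**im); im2=get_image("side")
for i in(im,im2):
    for z in((.004,.03),(.03,.036)):
        q=blobs(i,(.31,.43,.24,.36),z,lambda h:(h[...,2]<70)); print(z,len(q),np.percentile(q[:,2],[10,50,90]).round(4) if len(q) else 0)
    q=blobs(i,(T[0]-.05,T[0]+.05,T[1]-.05,T[1]+.06),(T[2]+.03,T[2]+.045),green); print(" cup top",len(q),q.max(0).round(4),q.min(0).round(4))
E
```

```text
[0.36806139 0.2997667  0.07749438] [-8.65722544 -6.14753905 26.58681415]
(0.004, 0.03) 1099 [0.0208 0.0223 0.0243]
(0.03, 0.036) 0 0
 cup top 6834 [0.397  0.3312 0.1177] [0.3391 0.2836 0.1075]
(0.004, 0.03) 319 [0.0104 0.0226 0.025 ]
(0.03, 0.036) 0 0
 cup top 651 [0.398  0.3294 0.1191] [0.3395 0.2764 0.1076]
```

>>> move_arm([
  [0,0,-5,0,0,0,0.5],
  [0,0,-20,0,0,0,0.5],
  [0,0,-40,0,0,0,0.5],
  [0,0,-45,0,0,0,0.5],
  [0,0,-45,0,0,0,0.5],
  [-19,11,0,0,0,0,0.5],
  [-37.5,23,0,0,0,0,0.5],
  [-37.5,23,0,0,0,0,0.5],
  [-37.5,23,0,0,0,0,0.5],
  [-37.5,23,0,0,0,0,0.5],
])

```text
clock: 37.4
position: [0.4667, 0.1256, 0.2304]
ee_rot: [[0.033, 0.999, 0.003], [0.999, -0.033, -0.001], [-0.001, 0.003, -1.0]]
contact_force: [0.9, 0.6, 0.1]
opening: 0.678
grip_force: 40.0
```

>>> move_arm([
  [-37.5,23,0,0,0,0,0.5],
  [-37.5,23,0,0,0,0,0.5],
  [-37.5,23,0,0,0,0,0.5],
  [-37.5,23,0,0,0,0,0.5],
  [-37.5,23,0,0,0,0,0.5],
  [-37.5,22,0,0,0,0,0.5],
  [-37.5,22,0,0,0,0,0.5],
  [-18,11,0,0,0,0,0.5],
  [0,0,0,0,0,0,0.5],
  [0,0,0,0,0,0,0.5],
])

```text
clock: 38.4
position: [0.6262, -0.1588, 0.2295]
ee_rot: [[0.034, 0.999, 0.001], [0.999, -0.034, 0.001], [0.001, 0.0, -1.0]]
contact_force: [0.1, 0.2, -0.8]
opening: 0.678
grip_force: 40.0
```

```bash
python3 - <<'E'
from cu import *
s=env.state(); T=s["position"]; print(T,s["ee_rot"].round(3),yaw(),s["contact_force"])
for c in("wrist","side"):
    im=get_image(c); save(im,c+"12.png")
    q=blobs(im,(T[0]-.05,T[0]+.05,T[1]-.05,T[1]+.06),(T[2]+.015,T[2]+.045),green); print(" cup",len(q),((q.min(0)+q.max(0))/2).round(4),(q.max(0)-q.min(0)).round(3))
    b=blobs(im,(.54,.72,-.25,-.09),(.0165,.024)); print(" rack end",len(b),b.min(0).round(3),b.max(0).round(3))
    for r in((.58,.64,.04,.10),(.58,.64,-.05,.01)):
        q=blobs(im,r,(.096,.115),white); print(" cap",len(q),((q.min(0)+q.max(0))/2).round(4) if len(q) else 0)
print(go((.6265,-.1585,.071)))
E
```

```text
[ 0.62617832 -0.1588275   0.22946625] [[ 0.034  0.999  0.001]
 [ 0.999 -0.034  0.001]
 [ 0.001  0.    -1.   ]] 88.05520575930571 [ 0.07250419  0.20327799 -0.75335542]
 cup 8072 [ 0.6269 -0.1517  0.257 ] [0.061 0.048 0.025]
 rack end 1174 [ 0.562 -0.217  0.017] [ 0.694 -0.09   0.022]
 cap 0 0
 cap 1511 [ 0.6136 -0.0197  0.1016]
 cup 282 [ 0.6269 -0.1499  0.2578] [0.061 0.047 0.026]
 rack end 250 [ 0.56  -0.221  0.017] [ 0.692 -0.091  0.024]
 cap 29 [0.5981 0.0938 0.1019]
 cap 95 [ 0.6117 -0.0184  0.1018]
[ -1.4   0.4 159. ]
```

>>> move_arm([
  [0,0,30,0,0,0,0.5],
  [0,0,40,0,0,0,0.5],
  [0,0,40,0,0,0,0.5],
  [0,0,30,0,0,0,0.5],
  [0,0,12,0,0,0,0.5],
  [0,0,4,0,0,0,0.5],
  [0,0,2,0,0,0,0.5],
  [0,0,1,0,0,0,0.5],
  [0,0,0,0,0,0,0.5],
  [0,0,0,0,0,0,0.5],
])

```text
clock: 39.5
position: [0.6266, -0.1591, 0.0717]
ee_rot: [[0.033, 0.999, 0.002], [0.999, -0.033, -0.001], [-0.001, 0.002, -1.0]]
contact_force: [-0.2, -0.0, -0.5]
opening: 0.674
grip_force: 40.0
```

>>> move_arm([
  [0,0,1,0,0,0,0.5],
  [0,0,1,0,0,0,0.5],
  [0,0,0,0,0,0,0.5],
])

```text
clock: 39.8
position: [0.6261, -0.159, 0.0689]
ee_rot: [[0.033, 0.999, 0.0], [0.999, -0.033, -0.0], [-0.0, 0.0, -1.0]]
contact_force: [-0.3, -0.1, 2.3]
opening: 0.678
grip_force: 40.0
```

Contact with the slats, so I release, lift and back away.

>>> move_arm([
  [0,0,0,0,0,0,0],
  [0,0,0,0,0,0,0],
  [0,0,0,0,0,0,0],
  [0,0,0,0,0,0,0],
  [0,0,-10,0,0,0,0],
  [0,0,-30,0,0,0,0],
  [0,0,-40,0,0,0,0],
  [0,0,-40,0,0,0,0],
  [0,-30,-30,0,0,0,0],
  [-20,-40,0,0,0,0,0],
])

```text
clock: 40.8
position: [0.5593, -0.1727, 0.2246]
ee_rot: [[0.026, 1.0, 0.011], [1.0, -0.026, -0.0], [-0.0, 0.011, -1.0]]
contact_force: [1.2, -0.7, 0.5]
opening: 1.002
grip_force: 0.0
```

>>> move_arm([
  [-40,-25,0,0,0,0,0],
  [-40,-25,0,0,0,0,0],
  [-30,0,0,0,0,0,0],
  [0,0,0,0,0,0,0],
  [0,0,0,0,0,0,0],
])

```text
clock: 41.3
position: [0.5016, -0.2851, 0.2191]
ee_rot: [[0.035, 0.999, 0.001], [0.999, -0.035, 0.0], [0.0, 0.001, -1.0]]
contact_force: [0.3, 0.6, -0.3]
opening: 0.998
grip_force: 0.0
```

```bash
python3 - <<'E'
from sh import *
s=env.state(); print(s["position"],s["contact_force"],s["clock"])
for c in("wrist","top","side"):
    im=get_image(c); save(im,c+"13.png"); print(c); shelf(im,np.array([.667,.0273,.1275]))
    q=blobs(im,(.58,.68,-.21,-.10),(.098,.115),green); print(" cup",len(q),((q.min(0)+q.max(0))/2).round(4),q.max(0).round(4))
    for r in((.58,.64,.04,.10),(.58,.64,-.05,.01)):
        q=blobs(im,r,(.096,.115),white); print(" cap",len(q),((q.min(0)+q.max(0))/2).round(4) if len(q) else 0)
a=cv2.imread("pics/top13.png");b=cv2.imread("pics/side13.png")
cv2.imwrite("pics/c13.png",np.hstack([cv2.resize(a[90:310,120:420],(400,293)),cv2.resize(b[100:330,100:400],(400,293))]))
E
```

```text
[ 0.50164117 -0.28511323  0.2191007 ] [ 0.25678464  0.58357194 -0.29512854] 41.3
wrist
 floor n 0 slopes deg [0. 0.] floor z at TCP xy - TCPz -0.1275
 cup 4509 [ 0.6254 -0.1594  0.1041] [ 0.6543 -0.1317  0.11  ]
 cap 0 0
 cap 0 0
top
 floor n 1303 slopes deg [ 0.41 -0.06] floor z at TCP xy - TCPz -0.0587
 platetop 234 [0.6644 0.0253 0.1332] 0.98 ext [ 0.6391 -0.0801  0.1287] [0.679  0.1292 0.1394] slope z/y deg -0.27
 cup 303 [ 0.6237 -0.1565  0.1057] [ 0.6518 -0.1297  0.1113]
 cap 50 [0.5971 0.0918 0.1014]
 cap 117 [ 0.6099 -0.0198  0.1011]
side
 floor n 1023 slopes deg [ 0.38 -0.12] floor z at TCP xy - TCPz -0.0562
 platetop 253 [0.6644 0.04   0.1342] 1.29 ext [ 0.6392 -0.077   0.1287] [0.6796 0.1291 0.1394] slope z/y deg -0.17
 cup 181 [ 0.6247 -0.1544  0.1041] [ 0.6522 -0.1269  0.1101]
 cap 32 [0.5985 0.094  0.1029]
 cap 103 [ 0.6114 -0.0179  0.1017]
```

View pics/c13.png

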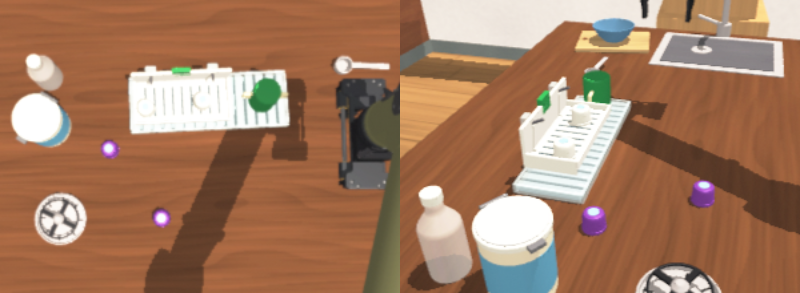

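Both caps are on the shelf and the cup stands on the slats. Cap A, at (145,107) in the top crop, has been shifted on the shelf, so I measure it before handing in.

```bash
python3 - <<'E'
from sh import *
for c in("top","side"):
    im=get_image(c); q=blobs(im,(.56,.652,.04,.128),(.0965,.115),white); m=(q.min(0)+q.max(0))/2
    print(c,len(q),m.round(4),q.min(0).round(4),q.max(0).round(4),"z pct",np.percentile(q[:,2],[5,50,95]).round(4))
    x,y=m[0]-.619,m[1]-.0248; print(" in shelf",round(x+.019*y,4),round(y-.019*x,4))
E
```

```text
top 116 [0.597  0.1015 0.1016] [0.5807 0.0845 0.0965] [0.6133 0.1186 0.1067] z pct [0.0974 0.1016 0.1056]
 in shelf -0.0206 0.0771
side 142 [0.5995 0.1037 0.1016] [0.582  0.0873 0.0967] [0.6171 0.1201 0.1065] z pct [0.0971 0.1036 0.1054]
 in shelf -0.018 0.0793
```

```bash
python3 - <<'E'
from sh import *
for c in("top","side"):
    im=get_image(c)
    for r in((.56,.652,.06,.128),(.58,.652,-.05,.02)):
        q=blobs(im,r,(.1005,.115),white); A=np.c_[q[:,:2]-q[:,:2].mean(0),np.ones(len(q))]; k=np.linalg.lstsq(A,q[:,2],rcond=None)[0]
        print(c,len(q),q.mean(0).round(4),"slope deg",np.degrees(k[:2]).round(1))
E
```

```text
top 75 [0.5979 0.1018 0.1028] slope deg [-1.3 -1.2]
top 72 [ 0.612  -0.0201  0.1027] slope deg [-0.2 -0.4]
side 108 [0.5981 0.1047 0.1038] slope deg [ 2.2 -4.4]
side 78 [ 0.6112 -0.0167  0.104 ] slope deg [ 0.4 -3.1]
```

Cap A has the same height and flatness as cap B and is inside the tray, so everything is in place and I hand the job in.

```bash
python3 -c "
from workcell import env
print(env.close_job())"
```

```text
the job is handed in; nothing more can be done
None
```

I handed in the job at about 41 s of the 210 s allowed, and no verdict came back. The shelf is hung home on both pins with the two white caps mouth down on it, and the cup was pressed to the bottom of the rinser for over 2 s before I stood it mouth down on the slats.

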